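# Unlatch the ration crate and hold its gate wide

## Robot

A 6-joint arm with a two-finger parallel gripper is mounted at the origin on the work surface. World frame = base frame: x ahead of the robot, y to its left, z up, the work surface at z = 0. Lengths are in m, angles in degrees, forces in N, time in s.
With the tool pointing down it reaches from about 0.4 to 0.825 m from the base axis. Payload 7 kg.
Tool frame: the origin (TCP) lies on the front face of the gripper's body, between the roots of the fingers; the fingertips stand 66 mm ahead of it and the grasp point (between the pads) lies 47 mm ahead of it; z points along the fingers, y is the line along which they close (so a half turn about z gives the same grasp; the last joint's range is limited). The gripper opens to 88 mm and grips with 3 to 60 N. Pads are 19 mm wide; open, the fingers measure 130 mm over their backs; the gripper's body (78 mm by 193 mm) begins 47 mm behind the grasp point.
Start: joints at [-50.415, 20.546, 0.682, 0, -70.136, -16.507], TCP at [0.265, -0.621, 0.292] pointing down, gripper open.
Joint ranges: [-176.03, 176.03], [-82.01, 121.73], [-58.28, 71.71], [-173.87, 95.51], [-174.79, -0.11], [-173.66, 173.66]. Speed limits (degrees/s): [136.94, 136.94, 172.46, 180, 180, 180].

## Interface

Orientations are given as [roll, pitch, yaw] about the fixed x, y, z axes, in that order (R = Rz(yaw) Ry(pitch) Rx(roll)).
In Python, from plant import ctrl gives the robot as it stands.
- The arm moves only by the tool send_rows, never from a script. Its argument "deltas" is a list of rows, each a list of 2 entries, a list of its own where there are three numbers: the shift along the tool's x, y, z each as a share of 800 mm, from -1 to 1, then the turn about the tool's z as a share of 90 degrees, from -1 to 1. A call has exactly 5 rows; each row is the pose to reach, as a shift and turn from the pose commanded when the call began, along the tool's axes at that moment; what a row does not reach only later rows make up. A row lasts 1/12 s, in which the tool goes at most 41.7 mm and 7.16 degrees, less where a joint would pass 70% of its speed; a pose out of reach is approached as far as the arm can. A call with a number of a shift or a turn outside -1 to 1 is refused whole. A call with a gripper value outside its range is refused whole. "gripper" is the opening, from 0 (shut) to 1 (fully open), set as the call begins (left out, the last holds). The fingers move at their own pace and stop on an object; the grip force is fixed at half the most. Time passes only in rows, so rows that repeat a pose let the fingers close, or fill a call up. It gives the time, the measured TCP pose, the force, the opening and the grip force at its end, in the units of the state.
- ctrl.get_obs(): the state, without advancing time (a new reading comes with each control period).
- ctrl.snapshot(name): name is "side" or "top"; returns a dict with "color" (384x512x3 uint8, red, green, blue), "vertical_fov" (degrees; the focal length in pixels is half the picture's height over the tangent of half this angle, whatever the lens; pixels are square), "cx", "cy" (the principal point, pixels), "rvec" (rotation vector, rad) and "tvec" (3), from world to camera coordinates, as OpenCV has them. Camera axes: x right, y down, z forward; pixel columns grow to the right and rows downward; lengths in m; the calibration is good to about 2 mm. A picture is of the moment at which its call begins. There is no depth.
- ctrl.close_job(): hands the job in; it is judged then, once.
Trained networks look in a picture, given as the dict that the camera call returned (one of the last four; its "shot" number tells which), for a name from the list of things; names that differ only in an ending like _2 or _b are one class to them, and where a whole thing is asked for, a point or a joint stands for the part that bears it (a point fixed in the world has none). Each returns a list of dicts, best first, with "conf" (0 to 1); they miss things now and then, are a little off and sometimes report something else, mostly with a low value. They report only what shows in the picture. A call takes as long as a camera call.
- ctrl.boxes_of(picture, thing): "xy" ([column, row] as shares, 0 to 1, of the picture: columns of its width, rows of its height, amid what is visible of it).
- ctrl.cut_out(picture, thing): "pixels" (384x512 bool, what is visible of it) and "xy" ([column, row] as shares, 0 to 1, of the picture: columns of its width, rows of its height, amid what is visible of it).
The state is a dict: "clock": time; "joint_pos": joint angles; "qvel": joint speeds; "tau": joint torques, N m; "tool_pos": TCP position; "orientation": TCP orientation; "force": force on the tool from outside, world axes, zero at the start; "moment": the same for the moment, N m; "opening": finger opening in m; "gripper_force": force on a finger pad.
Only numpy, scipy, OpenCV 4.12 (cv2) and the standard library are available. Lean on these libraries where they do the work, as an engineer would, in place of code of your own. Each camera call takes 0.05 s, during which the arm holds its last target. There are 200 camera calls.

## Task

Open the grey ration crate so that somebody can take the packs out: squeeze the yellow catch fully in first, then the red one, then take the blue gate by its black handle and swing it out past its detent until it stands about square to the crate's front. Squeeze gently, the catches and the handle are delicate plastic, and leave the other things alone. Finish while still holding the handle with the gate wide open: it swings part of the way back if you let go.

Things in the scene. Friction and masses are not known exactly. Their poses are not given: they have to be found in the camera images.
- crate: grey open-topped crate standing fixed on the table, 220 mm (x) x 250 mm (y) x 140 mm high; origin under its centre. Its -x side, towards the robot, is the front: a grey rail 46 mm deep runs along the top of it (rail top 140 mm above the table) and the blue gate closes the front.
- yellow_catch: yellow squeeze catch on the crate's front rail: a steel plate 36 x 70 x 4 mm with two upright yellow paddles facing each other along y. Origin: centre of the plate's underside, 140 mm above the table; axes as the crate's. The paddles' feet carry arms, 13 mm high, whose noses block the gate's pins until both paddles are in. Which catch is nearer to the hinge varies; they stand 110 mm apart.
- red_catch: red squeeze catch, made just like the yellow one and with its origin at the same place. Delicate plastic: the contact forces of the fingers on a catch, both sides added up, must stay below 150 N (a grip of 20 to 50 N per finger is fine).
- yellow_mid (a point): middle between the yellow catch's paddles, 172 mm above the table. Each paddle is 24 mm wide (x), 10 mm thick (y), its top 186 mm above the table. Outer faces: 28 mm to either side of the middle when out (56 mm over both), 16 mm when fully in (32 mm over both). 25 mm or more is free beyond each.
- red_mid (a point): middle between the red catch's paddles, 172 mm above the table. Each paddle is 24 mm wide (x), 10 mm thick (y), its top 186 mm above the table. Outer faces: 28 mm to either side of the middle when out (56 mm over both), 16 mm when fully in (32 mm over both). 25 mm or more is free beyond each.
- yellow_left (a joint): travel in m of the yellow catch's left (+y) paddle: 0 = out (catch locked), 0.012 = fully in. The paddle slides towards the catch's middle, rubbing with about 5 N, and stays where it is left. It starts at 0 to 0.002.
- yellow_right (a joint): travel in m of the yellow catch's right (-y) paddle: 0 = out (catch locked), 0.012 = fully in. The paddle slides towards the catch's middle, rubbing with about 5 N, and stays where it is left. It starts at 0 to 0.002.
- red_left (a joint): travel in m of the red catch's left (+y) paddle: 0 = out (catch locked), 0.012 = fully in. The paddle slides towards the catch's middle, rubbing with about 5 N, and stays where it is left. It starts at 0 to 0.002.
- red_right (a joint): travel in m of the red catch's right (-y) paddle: 0 = out (catch locked), 0.012 = fully in. The paddle slides towards the catch's middle, rubbing with about 5 N, and stays where it is left. It starts at 0 to 0.002.
- gate (a joint): angle of the blue barred gate, rad: 0 = shut, 1.57 = square to the crate's front, 1.7 = its stop. It swings out towards the robot, clockwise from above, once both catches are in. A detent resists up to a hump at about 0.7 (at most about 8 N at the handle), then helps; a spring pulls it back (about 3 N at the handle when wide): let go, it returns to about 1.2.
- gate_hinge (a point): point on the gate's upright hinge axis, 140 mm above the table, at the front left (+y) corner of the crate: 110 mm in front of the crate's centre and 120 mm to its left. The gate is 225 mm long from here to its free end, 8 mm thick, and reaches from 6 to 132 mm above the table, with four steel pins up to 158 mm.
- handle: the gate's black handle, an upright round grip 20 mm in diameter that turns freely on its post (so its own yaw means nothing). Origin: on its axis, 100 mm above the table. Its axis stands 44 mm in front of the gate and 170 mm from the hinge along the gate. A bracket joins the post to the gate 104 to 120 mm above the table; above that, 122 to 200 mm, the grip is free all round.
- handle_grip (a point): point on the handle post's axis where to take it, 172 mm above the table; the post's top is at 200 mm. Delicate plastic: the contact forces of the fingers on the handle, both sides added up, must stay below 150 N (a grip of 20 to 50 N per finger is fine).
- pack_a: black and orange ration pack, 35 x 85 x 115 mm, standing loose in the crate; origin under its centre; leave alone
- pack_b: a second such pack in the crate; leave alone
- pack_c: a third such pack, standing on the table; leave alone
- bowls: stack of dark red bowls, 114 mm across, 100 mm high; origin under its centre; leave alone
- kettle: dark grey electric kettle on its base, 165 mm across (230 mm with handle), 200 mm high; origin under its centre; leave alone
- mug: white mug, 80 mm across, 95 mm high; origin under its centre; leave alone
- jar: amber jar with a red lid, 68 mm across, 110 mm high; origin under its centre; leave alone

How it is judged:
By the outcome, as a careful person would: the job done as asked, in the order asked, and still so for the second after the job is handed in, while the arm keeps its last pose, push and grip.
It also fails if it takes over 54 s, if anything falls off the work surface, if the arm or the gripper's body presses on something with over 40 N, if the wrist force passes 120 N, or if a joint passes its speed limit or range.

## Working session

There is one attempt and no reset: what is moved stays moved. The work goes in short steps, Python scripts to look and compute and a tool call to move; the robot and the scene stay as the last step left them, time stands still between calls to the robot, and variables do not carry over. Pictures are saved under pics/ and viewed, at most 10 in all, crops included, and the job is handed in when it is done.

Besides the shell and the picture viewer there is one more tool, called after "Call:" by a JSON object that holds its "name" and its "arguments". send_rows: Moves the arm, as the interface text tells. Shift numbers are shares of 800 mm and turn numbers shares of 90 degrees, none past 1 either way. Its arguments: {"type":"object","properties":{"deltas":{"type":"array","items":{"type":"array"}},"gripper":{"type":"number"}},"required":["deltas"]}

```bash
mkdir -p pics; ls
cat > h.py <<'E'
import numpy as np, cv2
from plant import ctrl
def cam(p):
    f=384/2/np.tan(np.radians(p["vertical_fov"])/2)
    K=np.array([[f,0,p["cx"]],[0,f,p["cy"]],[0,0,1.]])
    R=cv2.Rodrigues(np.array(p["rvec"],float))[0]; return K,R,np.array(p["tvec"],float).ravel()
def ray_z(p,uv,z):
    K,R,t=cam(p); c=-R.T@t; d=R.T@np.linalg.solve(K,[uv[0],uv[1],1.]); return c+d*(z-c[2])/d[2]
def proj(p,X):
    K,R,t=cam(p); q=(K@(R@np.atleast_2d(X).T+t[:,None])); return (q[:2]/q[2]).T
E
python3 - <<'E'
from h import *
for n in("side","top"):
    p=ctrl.snapshot(n); cv2.imwrite(f"pics/{n}0.png",p["color"][:,:,::-1])
    K,R,t=cam(p); print(n,{k:v for k,v in p.items() if k!="color"},-R.T@t)
    for th,z in(("yellow_mid",.172),("red_mid",.172),("handle_grip",.172),("handle",.15),("gate",.07),("crate",.1),("yellow_catch",.165),("red_catch",.165)):
        for d in ctrl.boxes_of(p,th)[:2]:
            uv=np.array(d["xy"])*[512,384]; print(th,round(d["conf"],2),uv.round(1),ray_z(p,uv,z).round(4))
print(ctrl.get_obs())
E
```

```text
pics
side {'vertical_fov': 57.26716075753467, 'cx': 251.45741099172744, 'cy': 191.6361029705368, 'rvec': array([ 0.73895251, -2.35353617,  1.36915267]), 'tvec': array([0.48329042, 0.26052623, 0.89400609]), 'shot': 1} [0.00894519 0.80527683 0.67241331]
yellow_mid 0.66 [242.  173.4] [0.624  0.0036 0.172 ]
red_mid 0.62 [263.1 167.5] [ 0.5922 -0.0703  0.172 ]
handle_grip 0.41 [276.1 168.6] [ 0.552  -0.0868  0.172 ]
gate 0.94 [255.4 190.2] [ 0.6308 -0.0794  0.07  ]
crate 0.83 [231.1 192.6] [0.6572 0.0229 0.1   ]
crate 0.18 [215.  179.9] [ 0.7615 -0.0172  0.1   ]
yellow_catch 0.24 [243.6 171. ] [ 0.639  -0.0249  0.165 ]
red_catch 0.74 [263.1 163.5] [ 0.618 -0.109  0.165]
top {'vertical_fov': 44.016657665064926, 'cx': 261.7003432089856, 'cy': 189.9134499768518, 'rvec': array([ 2.11208129, -2.15301598,  0.1705862 ]), 'tvec': array([0.04295783, 0.6185782 , 1.56261294]), 'shot': 2} [0.35373927 0.02458693 1.64332212]
yellow_mid 0.62 [276.7 176.8] [ 0.6402 -0.0174  0.172 ]
red_mid 0.82 [308.2 182.1] [ 0.6212 -0.1162  0.172 ]
red_mid 0.47 [409.7 256.2] [ 0.3844 -0.4187  0.172 ]
handle_grip 0.41 [
[... 393 characters left out ...]
0.6364 -0.1249  0.165 ]
{'clock': 0.9, 'joint_pos': array([-5.04130189e+01,  2.05432556e+01,  6.81296328e-01, -1.08578167e-03,
       -7.01362690e+01, -1.65064077e+01]), 'qvel': array([ 0.07869212, -0.02193988, -0.07452429, -0.01988246,  0.05051216,
        0.12062089]), 'tau': array([-8.14680116e-04, -5.82356536e+01,  2.93301433e+01,  7.00244084e+00,
        1.25162996e-02, -3.37386064e-05]), 'tool_pos': array([ 0.26458183, -0.62094506,  0.29218785]), 'orientation': array([-1.79998591e+02,  1.48249024e-03, -1.56919796e+02]), 'force': array([-0.88448892,  0.13392836,  0.55736071]), 'moment': array([ 0.01369855,  0.00058743, -0.00901965]), 'gripper_force': 0.0, 'opening': 0.08791115919493718}
```

View pics/top0.png

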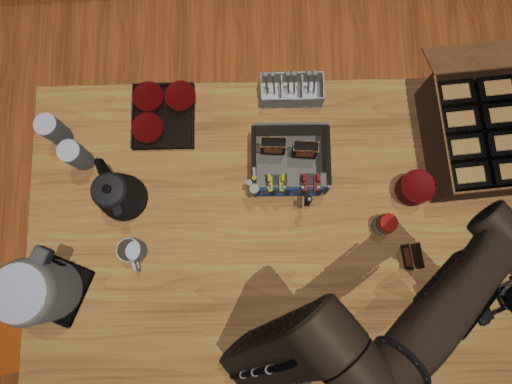

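View pics/side0.png

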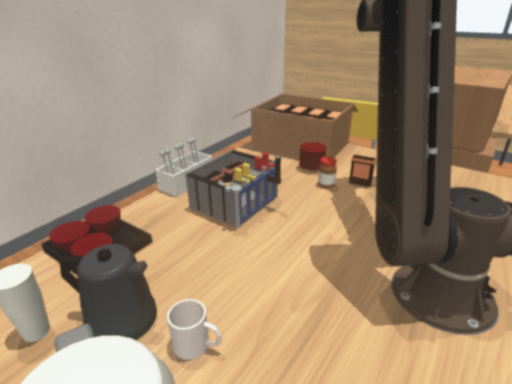

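The top view shows the crate at about (290,160). The yellow catch is at (277,183), the red one at (310,183) and the handle at (308,201). I'll zoom in for precision.

Run:
```python
from h import *
a=cv2.imread("pics/top0.png")[115:215,235:345]; b=cv2.imread("pics/side0.png")[140:240,180:290]
cv2.imwrite("pics/z0.png",np.hstack([cv2.resize(x,None,fx=3.6,fy=5.4 if 0 else 3.6,interpolation=cv2.INTER_CUBIC) for x in(a,b)]))
p=ctrl.snapshot("top"); im=p["color"].astype(int)
r,g,b=[im[:,:,i] for i in range(3)]
roi=np.zeros(r.shape,bool); roi[165:215,245:335]=1
for n,m in(("yel",(r>120)&(g>100)&(b<90)&(r-b>80)),("red",(r>100)&(g<70)&(b<70)),("blue",(b-r>20)),("dark",(im.max(2)<45))):
    k,l,s,c=cv2.connectedComponentsWithStats((m&roi).astype(np.uint8))
    for i in range(1,k):
        if s[i,4]>5: print(n,s[i],c[i].round(1),ray_z(p,c[i],.186).round(4))
```

```text
yel [268 174   4  11  30] [269.6 178.4] [0.6328 0.0053 0.186 ]
yel [279 174   5  15  41] [280.9 179.6] [ 0.6282 -0.0299  0.186 ]
red [317 173   3   8  22] [318.  176.8] [ 0.6348 -0.146   0.186 ]
red [303 174   4  12  36] [304.3 178.9] [ 0.6291 -0.1031  0.186 ]
red [314 175   5  16  41] [315.2 183.6] [ 0.6136 -0.1364  0.186 ]
blue [307 187   7   3  18] [310.2 188.1] [ 0.5997 -0.1203  0.186 ]
blue [320 187   4   3  11] [321.6 188.1] [ 0.5989 -0.1559  0.186 ]
blue [259 188   8   3  23] [262.3 189. ] [0.5995 0.0285 0.186 ]
blue [273 188   6   3  17] [275.4 188.9] [ 0.5991 -0.012   0.186 ]
blue [285 188  16   3  47] [292.3 189. ] [ 0.5979 -0.0648  0.186 ]
blue [260 193  10   3  17] [263.5 194.2] [0.5833 0.0253 0.186 ]
blue [275 193  10   3  25] [279.3 194.1] [ 0.5825 -0.0239  0.186 ]
blue [289 193  11   3  22] [293.8 193.7] [ 0.583  -0.0688  0.186 ]
blue [309 193   7   2  13] [311.8 193.5] [ 0.5823 -0.1246  0.186 ]
```

View pics/z0.png

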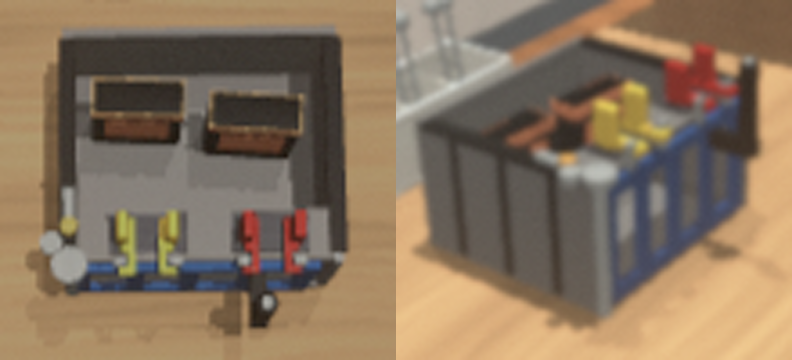

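Run:
```python
from h import *
p=ctrl.snapshot("top"); q=ctrl.snapshot("side")
T=lambda u,v:(235+u/3.6-.3,115+v/3.6-.3); S=lambda u,v:(180+(u-396)/3.6-.3,140+v/3.6-.3)
tri=lambda a,b:(lambda X:(X[:3]/X[3]).ravel())(cv2.triangulatePoints(*[K@np.c_[R,t] for K,R,t in(cam(p),cam(q))],np.array(a,float),np.array(b,float)))
for n,a,b,z in(("handle top",T(266,299),S(748,58),.2),("yL",T(120,214),S(607,102),.186),("yR",T(172,214),S(636,86),.186),("rL",T(250,214),S(678,63),.186),("rR",T(300,214),S(706,46),.186)):
    print(n,ray_z(p,a,z).round(4),ray_z(q,b,z).round(4),tri(a,b).round(4))
for n,uv,z in(("bl",(60,35),.14),("br",(338,35),.14),("gateTopL",(85,263),.132),("gateTopR",(345,258),.132),("frBR",(345,250),.14)):
    print(n,ray_z(p,T(*uv),z).round(4))
```

```text
handle top [ 0.5672 -0.113   0.2   ] [ 0.5699 -0.1232  0.2   ] [ 0.5657 -0.113   0.2049]
yL [0.6464 0.0098 0.186 ] [0.64   0.0015 0.186 ] [0.6429 0.0079 0.1888]
yR [ 0.6455 -0.0354  0.186 ] [ 0.6384 -0.0402  0.186 ] [ 0.6427 -0.0369  0.187 ]
rL [ 0.6442 -0.103   0.186 ] [ 0.6357 -0.1042  0.186 ] [ 0.642  -0.1045  0.185 ]
rR [ 0.6433 -0.1464  0.186 ] [ 0.636 -0.153  0.186] [ 0.64   -0.1479  0.1877]
bl [0.8232 0.0606 0.14  ]
br [ 0.8179 -0.1927  0.14  ]
gateTopL [0.6131 0.0416 0.132 ]
gateTopR [ 0.613  -0.1915  0.132 ]
frBR [ 0.6189 -0.1907  0.14  ]
```

```bash
cat >> h.py <<'E'
from scipy.spatial.transform import Rotation as Ro
def go(x,y,z,yaw):
    o=ctrl.get_obs(); R=Ro.from_euler("xyz",o["orientation"],degrees=True)
    d=R.inv().apply(np.array([x,y,z])-o["tool_pos"])/.8
    t=(o["orientation"][2]-yaw+180)%360-180
    print(round(o["clock"],2),o["tool_pos"].round(4),o["orientation"].round(2),"| shift",d.round(4),"turn",round(t/90,4))
E
python3 -c "
from h import *
go(.638,-.0137,.29,178.9)"
```

```text
1.05 [ 0.2645 -0.621   0.2922] [-180.     -0.   -156.93] | shift [-0.727   0.5154  0.0027] turn 0.2686
```

Call:
{"name": "send_rows", "arguments": {"deltas": [[[-0.727, 0.5154, 0.0027], 0.2686], [[-0.727, 0.5154, 0.0027], 0.2686], [[-0.727, 0.5154, 0.0027], 0.2686], [[-0.727, 0.5154, 0.0027], 0.2686], [[-0.727, 0.5154, 0.0027], 0.2686]], "gripper": 1}}

```text
clock: 1.47
tool_pos: [0.3717, -0.4464, 0.2916]
orientation: [-180.0, 0.0, 178.6]
force: [0.8, -0.6, -0.2]
opening: 0.0874
gripper_force: 0.0
```

```bash
python3 -c "
from h import *
go(.638,-.0137,.29,178.9)"
```

```text
1.47 [ 0.3717 -0.4464  0.2916] [-1.7999e+02  1.0000e-02  1.7862e+02] | shift [-0.3198  0.5487  0.002 ] turn -0.0031
```

Call:
{"name": "send_rows", "arguments": {"deltas": [[[-0.32, 0.549, 0.002], 0], [[-0.32, 0.549, 0.002], 0], [[-0.32, 0.549, 0.002], 0], [[-0.32, 0.549, 0.002], 0], [[-0.32, 0.549, 0.002], 0]]}}

```text
clock: 1.88
tool_pos: [0.4802, -0.268, 0.2914]
orientation: [-180.0, 0.0, 178.9]
force: [-0.3, -0.7, 0.4]
opening: 0.0877
gripper_force: 0.0
```

Call:
{"name": "send_rows", "arguments": {"deltas": [[[-0.17, 0.29, 0.0], 0], [[-0.17, 0.29, 0.0], 0], [[-0.17, 0.29, 0.0], 0], [[-0.17, 0.29, 0.0], 0], [[-0.17, 0.29, 0.0], 0]]}}

```text
clock: 2.3
tool_pos: [0.589, -0.0902, 0.2914]
orientation: [180.0, 0.0, 178.9]
force: [0.0, -0.9, 0.3]
opening: 0.0877
gripper_force: 0.0
```

```bash
python3 -c "
from h import *
go(.638,-.0137,.29,178.9)"
```

```text
2.3 [ 0.589  -0.0902  0.2914] [1.8000e+02 4.0000e-02 1.7892e+02] | shift [-0.0594  0.0968  0.0017] turn 0.0002
```

Call:
{"name": "send_rows", "arguments": {"deltas": [[[-0.055, 0.09, 0.002], 0], [[-0.055, 0.09, 0.002], 0], [[-0.055, 0.09, 0.002], 0], [[-0.055, 0.09, 0.002], 0], [[-0.055, 0.09, 0.002], 0]]}}

```text
clock: 2.72
tool_pos: [0.6335, -0.0208, 0.2889]
orientation: [-180.0, -0.0, 179.0]
force: [-0.7, 0.2, -1.2]
opening: 0.0877
gripper_force: 0.0
```

Run:
```python
from h import *
p=ctrl.snapshot("top"); q=ctrl.snapshot("side")
go(.638,-.0137,.221,178.9)
a=p["color"][115:215,235:345]; b=q["color"][120:220,190:300]
cv2.imwrite("pics/z1.png",np.hstack([cv2.resize(x,None,fx=3.6,fy=3.6,interpolation=cv2.INTER_CUBIC) for x in(a,b)])[:,:,::-1])
```

```text
2.82 [ 0.6332 -0.0219  0.2895] [-180.      0.    178.86] | shift [-0.0058  0.0104  0.0856] turn -0.0004
```

View pics/z1.png

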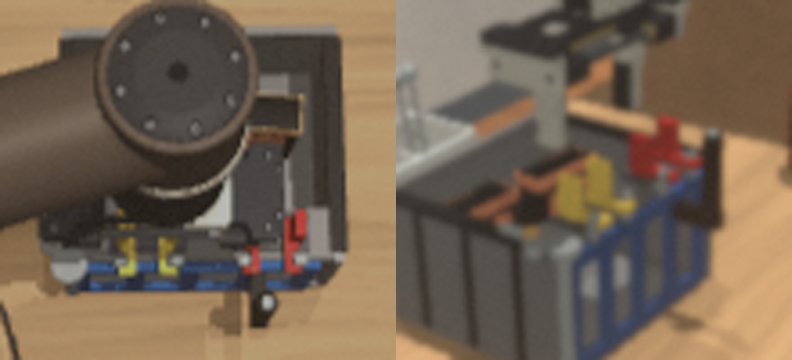

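The fingers hover over the yellow catch with no collision in the way, so I descend.

Call:
{"name": "send_rows", "arguments": {"deltas": [[[-0.006, 0.0104, 0.0], 0], [[-0.006, 0.0104, 0.02], 0], [[-0.006, 0.0104, 0.04], 0], [[-0.006, 0.0104, 0.06], 0], [[-0.006, 0.0104, 0.065], 0]]}}

```text
clock: 3.23
tool_pos: [0.6374, -0.0136, 0.2351]
orientation: [-180.0, -0.2, 178.8]
force: [0.1, 0.1, 0.6]
opening: 0.0877
gripper_force: 0.0
```

Run:
```python
from h import *
q=ctrl.snapshot("side")
go(.638,-.0137,.221,178.9)
b=q["color"][120:220,190:330]
cv2.imwrite("pics/z2.png",cv2.resize(b,None,fx=5,fy=5,interpolation=cv2.INTER_CUBIC)[:,:,::-1])
```

```text
3.28 [ 0.6376 -0.0136  0.2355] [-1.7998e+02 -1.7000e-01  1.7883e+02] | shift [-0.0006 -0.0001  0.0181] turn -0.0008
```

View pics/z2.png

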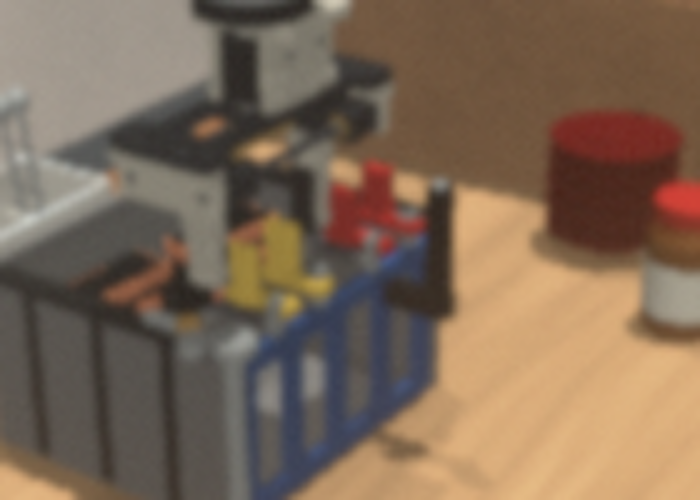

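Run:
```python
from h import *
q=ctrl.snapshot("side")
c=lambda X:((proj(q,X)-[190,120])*5).round(0).tolist()
print("tip",c([[.638,-.0137+s*e,.1695] for s in(1,-1) for e in(.044,.065)]))
for x in (.626,.65): print(x,"padL top/bot",c([[x,-.0137+s*w,z] for s in (1,-1) for w in (.018,.028) for z in(.186,.144)]))
for x in (.626,.65): print(x,"red",c([[x,-.125+s*w,z] for s in (1,-1) for w in (.018,.028) for z in(.186,.144)]))
print("handle",c([[.567,-.113,.2]]))
```

```text
tip [[217.0, 281.0], [197.0, 293.0], [298.0, 231.0], [316.0, 220.0]]
0.626 padL top/bot [[256.0, 247.0], [258.0, 305.0], [247.0, 253.0], [249.0, 311.0], [289.0, 227.0], [291.0, 284.0], [298.0, 222.0], [300.0, 279.0]]
0.65 padL top/bot [[226.0, 238.0], [229.0, 296.0], [217.0, 244.0], [220.0, 302.0], [260.0, 218.0], [262.0, 275.0], [269.0, 213.0], [271.0, 270.0]]
0.626 red [[354.0, 188.0], [354.0, 243.0], [346.0, 193.0], [346.0, 249.0], [383.0, 170.0], [383.0, 225.0], [391.0, 165.0], [391.0, 220.0]]
0.65 red [[325.0, 180.0], [326.0, 235.0], [317.0, 185.0], [318.0, 240.0], [355.0, 163.0], [355.0, 217.0], [363.0, 158.0], [362.0, 212.0]]
handle [[433.0, 185.0]]
```

Run:
```python
from h import *
p=ctrl.snapshot("top"); im=p["color"]
print([proj(p,[.6376,-.0136,z]).round(1).tolist() for z in(.4,.5,.6)])
cv2.imwrite("pics/z3.png",cv2.resize(im[105:215,225:345],None,fx=5,fy=5,interpolation=cv2.INTER_CUBIC)[:,:,::-1])
```

```text
[[[277.3, 161.5]], [[278.3, 152.4]], [[279.5, 141.7]]]
```

View pics/z3.png

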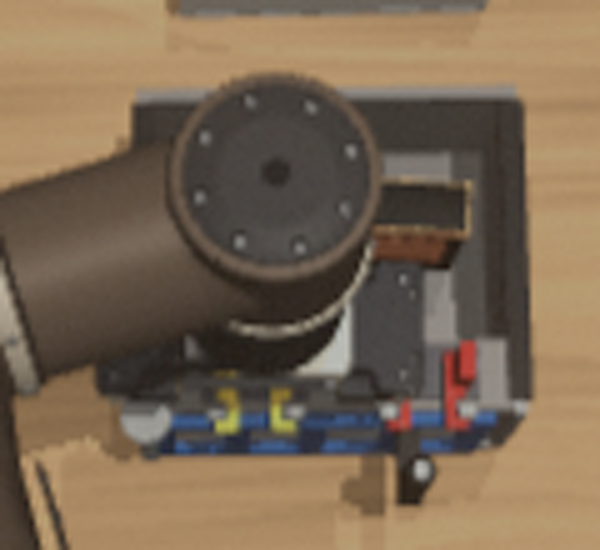

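Call:
{"name": "send_rows", "arguments": {"deltas": [[[-0.0006, 0.0, 0.01], 0], [[-0.0006, 0.0, 0.018], 0], [[-0.0006, 0.0, 0.018], 0], [[-0.0006, 0.0, 0.018], 0], [[-0.0006, 0.0, 0.018], 0]]}}

```text
clock: 3.8
tool_pos: [0.6392, -0.0129, 0.2231]
orientation: [-180.0, 0.0, 178.9]
force: [0.0, -0.3, 0.0]
opening: 0.0876
gripper_force: 0.0
```

Call:
{"name": "send_rows", "arguments": {"deltas": [[[0, 0, 0], 0], [[0, 0, 0], 0], [[0, 0, 0], 0], [[0, 0, 0], 0], [[0, 0, 0], 0]], "gripper": 0.55}}

```text
clock: 4.22
tool_pos: [0.6391, -0.0129, 0.223]
orientation: [180.0, 0.0, 178.9]
force: [0.1, 0.1, -0.5]
opening: 0.0598
gripper_force: 0.0
```

Call:
{"name": "send_rows", "arguments": {"deltas": [[[0, 0, 0], 0], [[0, 0, 0], 0], [[0, 0, 0], 0], [[0, 0, 0], 0], [[0, 0, 0], 0]]}}

```text
clock: 4.63
tool_pos: [0.6391, -0.0128, 0.2231]
orientation: [180.0, 0.0, 178.9]
force: [-0.7, 0.3, 0.7]
opening: 0.0482
gripper_force: 5.0
```

Call:
{"name": "send_rows", "arguments": {"deltas": [[[0, 0, 0], 0], [[0, 0, 0], 0], [[0, 0, 0], 0], [[0, 0, 0], 0], [[0, 0, 0], 0]], "gripper": 0.3}}

```text
clock: 5.05
tool_pos: [0.6391, -0.0138, 0.2233]
orientation: [-179.9, 0.0, 178.9]
force: [-1.0, -5.7, 3.6]
opening: 0.0306
gripper_force: 30.0
```

Call:
{"name": "send_rows", "arguments": {"deltas": [[[0, 0, 0], 0], [[0, 0, 0], 0], [[0, 0, 0], 0], [[0, 0, 0], 0], [[0, 0, 0], 0]]}}

```text
clock: 5.47
tool_pos: [0.6392, -0.0139, 0.2233]
orientation: [-179.9, 0.0, 178.9]
force: [-0.3, -4.3, 3.2]
opening: 0.0308
gripper_force: 30.0
```

Call:
{"name": "send_rows", "arguments": {"deltas": [[[0, 0, 0], 0], [[0, 0, 0], 0], [[0, 0, 0], 0], [[0, 0, 0], 0], [[0, 0, 0], 0]], "gripper": 1}}

```text
clock: 5.88
tool_pos: [0.6391, -0.0126, 0.2227]
orientation: [180.0, -0.0, 178.9]
force: [0.1, 0.7, -0.1]
opening: 0.0584
gripper_force: 0.0
```

Call:
{"name": "send_rows", "arguments": {"deltas": [[[0, 0, -0.02], 0], [[0, 0, -0.05], 0], [[0, 0, -0.07], 0], [[0, 0, -0.075], 0], [[0, 0, -0.075], 0]]}}

```text
clock: 6.3
tool_pos: [0.6397, -0.0126, 0.2845]
orientation: [180.0, 0.2, 178.9]
force: [0.0, -1.0, -0.1]
opening: 0.0865
gripper_force: 0.0
```

Call:
{"name": "send_rows", "arguments": {"deltas": [[[0, -0.045, 0], 0], [[0, -0.09, 0], 0], [[0, -0.138, 0], 0], [[0, -0.138, 0], 0], [[0, -0.138, 0], 0]]}}

```text
clock: 6.72
tool_pos: [0.6363, -0.1251, 0.2813]
orientation: [180.0, -0.1, 178.7]
force: [-0.8, 0.5, -0.8]
opening: 0.0877
gripper_force: 0.0
```

Run:
```python
from h import *
p=ctrl.snapshot("top");q=ctrl.snapshot("side")
go(.637,-.1245,.222,178.9)
a=p["color"][115:215,235:345]; b=q["color"][120:220,190:300]
cv2.imwrite("pics/z4.png",np.hstack([cv2.resize(x,None,fx=3.6,fy=3.6,interpolation=cv2.INTER_CUBIC) for x in(a,b)])[:,:,::-1])
```

```text
6.82 [ 0.6367 -0.1231  0.2818] [ 1.7999e+02 -8.0000e-02  1.7887e+02] | shift [-0.0006 -0.0017  0.0748] turn -0.0004
```

View pics/z4.png

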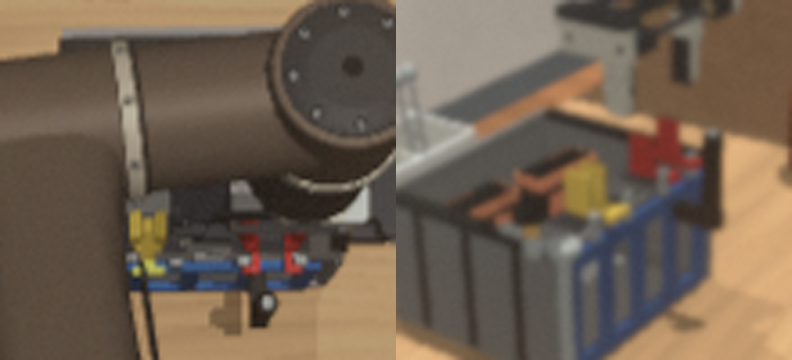

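The yellow paddles are now together in both views, around (148,235) in the top half of the picture and (587,190) in the side half. The red ones are still out. I descend on red.

Call:
{"name": "send_rows", "arguments": {"deltas": [[[-0.0006, -0.0017, 0.02], 0], [[-0.0006, -0.0017, 0.04], 0], [[-0.0006, -0.0017, 0.06], 0], [[-0.0006, -0.0017, 0.0735], 0], [[-0.0006, -0.0017, 0.0735], 0]]}}

```text
clock: 7.23
tool_pos: [0.6363, -0.1233, 0.2211]
orientation: [180.0, -0.3, 179.0]
force: [-1.1, -0.5, -1.0]
opening: 0.0876
gripper_force: 0.0
```

Call:
{"name": "send_rows", "arguments": {"deltas": [[[0, 0, 0], 0], [[0, 0, 0], 0], [[0, 0, 0], 0], [[0, 0, 0], 0], [[0, 0, 0], 0]], "gripper": 0.55}}

```text
clock: 7.65
tool_pos: [0.6377, -0.1246, 0.2249]
orientation: [180.0, 0.1, 178.9]
force: [-0.0, 0.3, 0.2]
opening: 0.0595
gripper_force: 0.0
```

Call:
{"name": "send_rows", "arguments": {"deltas": [[[0, 0, 0], 0], [[0, 0, 0], 0], [[0, 0, 0], 0], [[0, 0, 0], 0], [[0, 0, 0], 0]]}}

```text
clock: 8.07
tool_pos: [0.6377, -0.1248, 0.2248]
orientation: [-180.0, 0.1, 178.9]
force: [0.2, 0.1, 5.4]
opening: 0.0485
gripper_force: 5.0
```

Call:
{"name": "send_rows", "arguments": {"deltas": [[[0, 0, 0], 0], [[0, 0, 0], 0], [[0, 0, 0], 0], [[0, 0, 0], 0], [[0, 0, 0], 0]], "gripper": 0.3}}

```text
clock: 8.48
tool_pos: [0.6378, -0.1241, 0.2251]
orientation: [180.0, 0.1, 178.9]
force: [-2.6, 3.7, 8.1]
opening: 0.0305
gripper_force: 30.0
```

Call:
{"name": "send_rows", "arguments": {"deltas": [[[0, 0, 0], 0], [[0, 0, 0], 0], [[0, 0, 0], 0], [[0, 0, 0], 0], [[0, 0, 0], 0]]}}

```text
clock: 8.9
tool_pos: [0.6378, -0.1241, 0.2251]
orientation: [180.0, 0.1, 178.9]
force: [-2.4, 4.4, 7.9]
opening: 0.0306
gripper_force: 30.0
```

Call:
{"name": "send_rows", "arguments": {"deltas": [[[0, 0, 0], 0], [[0, 0, 0], 0], [[0, 0, 0], 0], [[0, 0, 0], 0], [[0, 0, 0], 0]], "gripper": 1}}

```text
clock: 9.32
tool_pos: [0.6373, -0.1247, 0.2237]
orientation: [-180.0, -0.0, 178.9]
force: [0.4, -0.6, -0.6]
opening: 0.0587
gripper_force: 0.0
```

Call:
{"name": "send_rows", "arguments": {"deltas": [[[0, 0, -0.02], 0], [[0, 0, -0.05], 0], [[0, 0, -0.08], 0], [[0, 0, -0.08], 0], [[0, 0, -0.08], 0]]}}

```text
clock: 9.73
tool_pos: [0.638, -0.1247, 0.2897]
orientation: [180.0, 0.2, 178.9]
force: [-0.7, -0.5, 0.1]
opening: 0.0861
gripper_force: 0.0
```

Call:
{"name": "send_rows", "arguments": {"deltas": [[[0.03, 0.005, 0], 0], [[0.06, 0.01, 0], 0], [[0.088, 0.015, 0], 0], [[0.088, 0.015, 0], 0], [[0.088, 0.015, 0], 0]]}}

```text
clock: 10.15
tool_pos: [0.5664, -0.1112, 0.288]
orientation: [180.0, -0.0, 178.9]
force: [-0.6, 0.1, 0.9]
opening: 0.0875
gripper_force: 0.0
```

Run:
```python
from h import *
p=ctrl.snapshot("top");q=ctrl.snapshot("side")
go(.567,-.113,.228,178.9)
a=p["color"][115:215,235:345]; b=q["color"][120:220,190:300]
cv2.imwrite("pics/z5.png",np.hstack([cv2.resize(x,None,fx=3.6,fy=3.6,interpolation=cv2.INTER_CUBIC) for x in(a,b)])[:,:,::-1])
```

```text
10.25 [ 0.5677 -0.1113  0.2878] [-1.7999e+02 -1.0000e-02  1.7891e+02] | shift [ 0.0008 -0.0021  0.0748] turn 0.0001
```

View pics/z5.png

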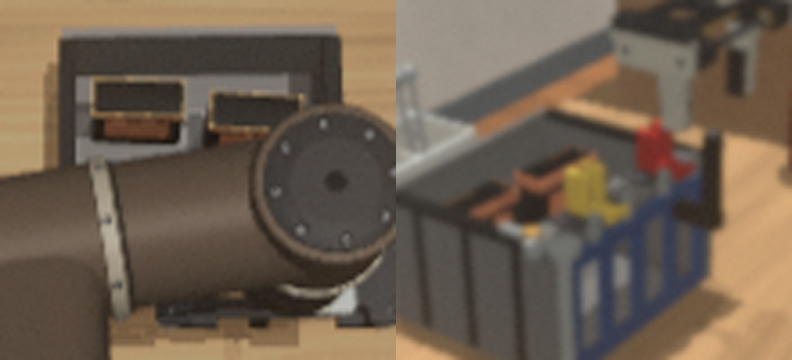

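Both catches are now in: yellow sits at (585,190) and red at (655,150) in the side half. I descend on the handle.

Call:
{"name": "send_rows", "arguments": {"deltas": [[[0.001, -0.002, 0.02], 0], [[0.001, -0.002, 0.04], 0], [[0.001, -0.002, 0.06], 0], [[0.001, -0.002, 0.074], 0], [[0.001, -0.002, 0.074], 0]]}}

```text
clock: 10.67
tool_pos: [0.5657, -0.113, 0.2257]
orientation: [-180.0, -0.3, 178.9]
force: [-0.4, -0.5, -0.6]
opening: 0.0876
gripper_force: 0.0
```

Call:
{"name": "send_rows", "arguments": {"deltas": [[[0, 0, 0], 0], [[0, 0, 0], 0], [[0, 0, 0], 0], [[0, 0, 0], 0], [[0, 0, 0], 0]], "gripper": 0.4}}

```text
clock: 11.08
tool_pos: [0.5667, -0.1128, 0.2297]
orientation: [180.0, 0.1, 178.9]
force: [-0.5, 0.3, -0.3]
opening: 0.0597
gripper_force: 0.0
```

Call:
{"name": "send_rows", "arguments": {"deltas": [[[0, 0, 0], 0], [[0, 0, 0], 0], [[0, 0, 0], 0], [[0, 0, 0], 0], [[0, 0, 0], 0]]}}

```text
clock: 11.5
tool_pos: [0.5664, -0.1129, 0.229]
orientation: [180.0, -0.0, 178.9]
force: [0.4, -0.0, -0.2]
opening: 0.0356
gripper_force: 0.0
```

Call:
{"name": "send_rows", "arguments": {"deltas": [[[0, 0, 0], 0], [[0, 0, 0], 0], [[0, 0, 0], 0], [[0, 0, 0], 0], [[0, 0, 0], 0]], "gripper": 0.1}}

```text
clock: 11.92
tool_pos: [0.5663, -0.1132, 0.2289]
orientation: [-180.0, -0.0, 178.9]
force: [-1.6, -2.2, -0.0]
opening: 0.0192
gripper_force: 30.0
```

Call:
{"name": "send_rows", "arguments": {"deltas": [[[0, 0, 0], 0], [[0, 0, 0], 0], [[0, 0, 0], 0], [[0, 0, 0], 0], [[0, 0, 0], 0]]}}

```text
clock: 12.33
tool_pos: [0.5663, -0.1131, 0.229]
orientation: [-180.0, -0.0, 178.9]
force: [-1.2, -4.5, 1.0]
opening: 0.0193
gripper_force: 30.0
```

```bash
cat > tab.py <<'E'
from h import *
def tab(hx,hy,t0,t1,n,r=None):
    h=np.array([hx,hy]); c=np.radians(178.9); X=np.array([np.cos(c),np.sin(c)]); Y=np.array([np.sin(c),-np.cos(c)])
    b=np.radians(-1.1); B=np.array([[np.cos(b),-np.sin(b)],[np.sin(b),np.cos(b)]])
    P=lambda t:h+B@np.array([[np.cos(t),np.sin(t)],[-np.sin(t),np.cos(t)]])@[-.044,-.17]
    T=np.linspace(t0,t1,n+1)
    for k in range(n):
        a=P(T[k]); print(round(T[k+1],3),P(T[k+1]).round(4),[[[round(float(d@X/.8),4),round(float(d@Y/.8),4),0],0] for d in (P(T[k]+(T[k+1]-T[k])*i/5)-a for i in range(1,6))])
E
python3 -c "
from tab import *
tab(.6136,.0557,0,1.6,8)"
```

```text
0.2 [ 0.5337 -0.1007] [[[0.0085, 0.0024, 0], 0], [[0.0168, 0.0051, 0], 0], [[0.025, 0.0081, 0], 0], [[0.0332, 0.0115, 0], 0], [[0.0411, 0.0152, 0], 0]]
0.4 [ 0.5042 -0.0817] [[[0.0078, 0.004, 0], 0], [[0.0155, 0.0083, 0], 0], [[0.0229, 0.0129, 0], 0], [[0.0302, 0.0178, 0], 0], [[0.0373, 0.023, 0], 0]]
0.6 [ 0.4791 -0.0572] [[[0.0069, 0.0055, 0], 0], [[0.0135, 0.0112, 0], 0], [[0.0199, 0.0172, 0], 0], [[0.0261, 0.0235, 0], 0], [[0.032, 0.03, 0], 0]]
0.8 [ 0.4594 -0.0282] [[[0.0056, 0.0067, 0], 0], [[0.011, 0.0137, 0], 0], [[0.0161, 0.0208, 0], 0], [[0.0209, 0.0282, 0], 0], [[0.0254, 0.0357, 0], 0]]
1.0 [0.4458 0.0041] [[[0.0042, 0.0077, 0], 0], [[0.0081, 0.0156, 0], 0], [[0.0116, 0.0236, 0], 0], [[0.0149, 0.0318, 0], 0], [[0.0178, 0.0401, 0], 0]]
1.2 [0.4388 0.0385] [[[0.0026, 0.0084, 0], 0], [[0.0048, 0.0169, 0], 0], [[0.0067, 0.0255, 0], 0], [[0.0083, 0.0341, 0], 0], [[0.0095, 0.0428, 0], 0]]
1.4 [0.4389 0.0735] [[[0.0009, 0.0087, 0], 0], [[0.0014, 0.0175, 0], 0], [[0.0015, 0.0263, 0], 0], [[0.0013, 0.0351, 0], 0], [[0.0008, 0.0438, 0], 0]]
1.6 [0.4459 0.1079] [[[-0.0009, 0.0087, 0], 0], [[-0.0021, 0.0174, 0], 0], [[-0.0037, 0.0261, 0], 0], [[-0.0057, 0.0346, 0], 0], [[-0.008, 0.0431, 0], 0]]
```

Call:
{"name": "send_rows", "arguments": {"deltas": [[[0.0085, 0.0024, 0], 0], [[0.0168, 0.0051, 0], 0], [[0.025, 0.0081, 0], 0], [[0.0332, 0.0115, 0], 0], [[0.0411, 0.0152, 0], 0]]}}

```text
clock: 12.75
tool_pos: [0.5332, -0.1004, 0.2289]
orientation: [-180.0, -0.0, 178.9]
force: [0.1, -5.6, 0.0]
opening: 0.0192
gripper_force: 30.0
```

Call:
{"name": "send_rows", "arguments": {"deltas": [[[0, 0, 0], 0], [[0, 0, 0], 0], [[0, 0, 0], 0], [[0, 0, 0], 0], [[0, 0, 0], 0]]}}

```text
clock: 13.17
tool_pos: [0.5335, -0.1005, 0.2289]
orientation: [-180.0, -0.0, 178.9]
force: [-2.0, -5.5, 0.7]
opening: 0.0193
gripper_force: 30.0
```

Call:
{"name": "send_rows", "arguments": {"deltas": [[[0.0078, 0.004, 0], 0], [[0.0155, 0.0083, 0], 0], [[0.0229, 0.0129, 0], 0], [[0.0302, 0.0178, 0], 0], [[0.0373, 0.023, 0], 0]]}}

```text
clock: 13.58
tool_pos: [0.5044, -0.082, 0.229]
orientation: [-179.9, 0.0, 178.9]
force: [-1.4, -10.8, -1.5]
opening: 0.0193
gripper_force: 30.0
```

Run:
```python
from h import *
q=ctrl.snapshot("side"); p=ctrl.snapshot("top"); print(ctrl.get_obs()["force"].round(1))
a=p["color"][135:235,235:345]; b=q["color"][120:220,190:300]
cv2.imwrite("pics/z6.png",np.hstack([cv2.resize(x,None,fx=3.6,fy=3.6,interpolation=cv2.INTER_CUBIC) for x in(a,b)])[:,:,::-1])
```

```text
[-0.7 -8.2 -3.7]
```

View pics/z6.png

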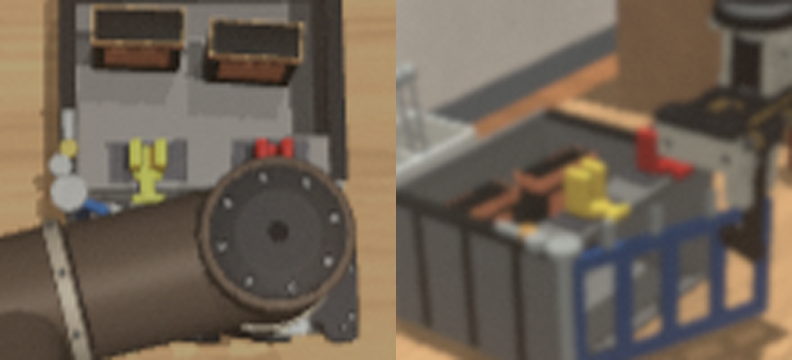

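The gate follows in the side half, where its top edge now runs from (575,245) to (765,205). I continue, with a small radial correction outward.

Call:
{"name": "send_rows", "arguments": {"deltas": [[[0.0072, 0.0051, 0], 0], [[0.014, 0.0105, 0], 0], [[0.0204, 0.0164, 0], 0], [[0.0267, 0.0226, 0], 0], [[0.0326, 0.029, 0], 0]]}}

```text
clock: 14.1
tool_pos: [0.4781, -0.0574, 0.2288]
orientation: [-180.0, -0.0, 178.9]
force: [-2.0, -3.2, 0.6]
opening: 0.0191
gripper_force: 30.0
```

Call:
{"name": "send_rows", "arguments": {"deltas": [[[0.0056, 0.0067, 0], 0], [[0.011, 0.0137, 0], 0], [[0.0161, 0.0208, 0], 0], [[0.0209, 0.0282, 0], 0], [[0.0254, 0.0357, 0], 0]]}}

```text
clock: 14.52
tool_pos: [0.458, -0.028, 0.2288]
orientation: [-180.0, -0.1, 178.9]
force: [-3.5, -2.6, -0.6]
opening: 0.0196
gripper_force: 30.0
```

Call:
{"name": "send_rows", "arguments": {"deltas": [[[0.0042, 0.0077, 0], 0], [[0.0081, 0.0156, 0], 0], [[0.0116, 0.0236, 0], 0], [[0.0149, 0.0318, 0], 0], [[0.0178, 0.0401, 0], 0]]}}

```text
clock: 14.93
tool_pos: [0.4443, 0.0046, 0.2287]
orientation: [180.0, -0.1, 178.9]
force: [-6.4, -1.6, 4.2]
opening: 0.02
gripper_force: 30.0
```

Call:
{"name": "send_rows", "arguments": {"deltas": [[[0.003, 0.0084, 0], 0], [[0.0055, 0.0169, 0], 0], [[0.0078, 0.0255, 0], 0], [[0.0095, 0.0341, 0], 0], [[0.0107, 0.0428, 0], 0]]}}

```text
clock: 15.35
tool_pos: [0.4374, 0.039, 0.2289]
orientation: [-180.0, 0.0, 178.9]
force: [-0.8, -1.9, -1.6]
opening: 0.0191
gripper_force: 30.0
```

Call:
{"name": "send_rows", "arguments": {"deltas": [[[0.0009, 0.0087, 0], 0], [[0.0014, 0.0175, 0], 0], [[0.0015, 0.0263, 0], 0], [[0.0013, 0.0351, 0], 0], [[0.0008, 0.0438, 0], 0]]}}

```text
clock: 15.77
tool_pos: [0.4374, 0.0739, 0.2289]
orientation: [-180.0, -0.0, 178.9]
force: [-1.9, -1.9, -1.0]
opening: 0.0194
gripper_force: 30.0
```

Call:
{"name": "send_rows", "arguments": {"deltas": [[[-0.0009, 0.0087, 0], 0], [[-0.0021, 0.0174, 0], 0], [[-0.0037, 0.0261, 0], 0], [[-0.0053, 0.0325, 0], 0], [[-0.007, 0.039, 0], 0]]}}

```text
clock: 16.18
tool_pos: [0.4436, 0.105, 0.2289]
orientation: [-180.0, -0.0, 178.9]
force: [-4.1, -1.7, 0.2]
opening: 0.0194
gripper_force: 30.0
```

Call:
{"name": "send_rows", "arguments": {"deltas": [[[0, 0, 0], 0], [[0, 0, 0], 0], [[0, 0, 0], 0], [[0, 0, 0], 0], [[0, 0, 0], 0]]}}

```text
clock: 16.6
tool_pos: [0.4434, 0.1042, 0.2289]
orientation: [180.0, -0.0, 178.9]
force: [-5.9, -1.8, 1.9]
opening: 0.0197
gripper_force: 30.0
```

Run:
```python
from h import *
q=ctrl.snapshot("side"); p=ctrl.snapshot("top"); o=ctrl.get_obs(); print(o["force"].round(1),o["tool_pos"])
d=o["tool_pos"][:2]-[.6136,.0555]; print("gate angle",-((np.arctan2(d[1],d[0])-np.arctan2(-.17,-.044)+np.pi/2*0)%(2*np.pi)-2*np.pi)+np.radians(-1.1))
a=p["color"][135:255,220:340]; b=q["color"][120:240,200:320]
cv2.imwrite("pics/z7.png",np.hstack([cv2.resize(x,None,fx=3.3,fy=3.3,interpolation=cv2.INTER_CUBIC) for x in(a,b)])[:,:,::-1])
```

```text
[-5.2 -0.6  2. ] [0.4433808  0.10421341 0.22887606]
gate angle 1.5770625360160266
```

View pics/z7.png

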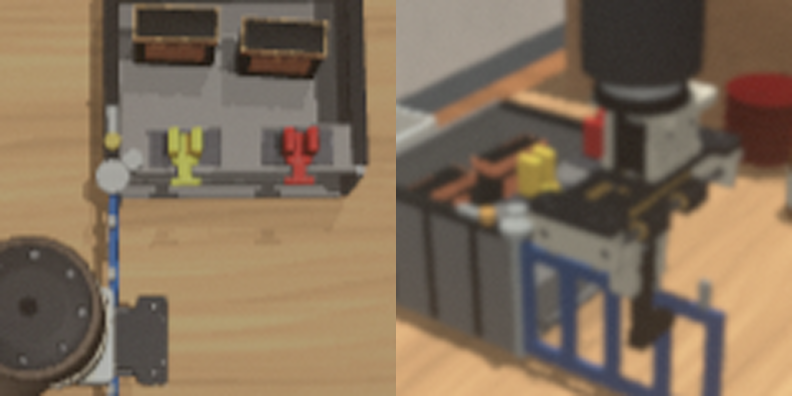

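The gate stands square to the front: in the top half it runs vertically at column 113, rows 195 to 390. The handle is still held, and the red and yellow catches are in.

```bash
python3 -c "
from plant import ctrl
print(ctrl.close_job())"
```

```text
the job is handed in; nothing more can be done
None
```

I handed the job in with the crate open: the yellow catch was squeezed fully in first, then the red one, and the gripper still holds the gate by its handle at about 1.57 rad, square to the front (no verdict came back).

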